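# Dial the code of the art-supply case

### The job

The red art-supply case on the school desk has a lock with three coloured thumbwheels. Roll the blue wheel to number three and the green wheel to number one, and leave the yellow wheel as it stands: it has no part in this code.

Things in the scene. Friction and masses are not known exactly. Their poses are not given: they have to be found in the camera images.
- case: Red case fixed flat on the desk, 220 (x) by 320 (y) by 75 mm high; origin: centre of underside, z up; front (handle, clasps) faces -x, the robot's side. In its lid sit 3 wheels in any order, 78 mm apart, axles on one line along y at x = 0, level with the lid's top. Only stalks and bars rise over 28 mm above the lid. Loose things around: under 90 mm high, 20 mm or more from the case.
- blue_bar (a point): Centre of the blue wheel's thumb bar: round, 14 mm thick, 26 mm long along y, on a flat stalk 7 mm (x) by 14 mm (y), 66 mm out from the axle. Axes turn with the wheel: z from axle outward along the stalk, y along the axle (case's y), x the rolling direction. Number 3: leans 15 degrees to the case's back (case x = +17 mm, 64 mm above the lid). Light friction, 1.5 N; stays where left.
- green_bar (a point): Centre of the green wheel's thumb bar, built as the blue one. On every wheel numbers 1, 2, 3, 4 are 1 to 4 white dots on the black drum at the wheel's +y side; the bar points out over them: 1 leans 45 degrees to the case's front (case x = -47 mm, 47 mm above the lid), 2 leans 15 to the front, 3 leans 15 to the back, 4 leans 45 to the back. No clicks; stops at 63 degrees either way.
- yellow_bar (a point): Centre of the yellow wheel's thumb bar, built as the blue one; it may stand at any angle up to 46 degrees either way at the start and is to stay so. Wheels: 18 mm wide, radius 28 mm, half sunk in the lid between black drums of the same radius.

How it is judged:
By the outcome, as a careful person would: the job done as asked, in the order asked, and still so for the second after the job is handed in, with the robot touching nothing.
It also fails if it takes over 45 s, if anything falls off the work surface, if the arm or the gripper's body presses on something with over 40 N, if the wrist force passes 120 N, or if a joint passes its speed limit or range.

### The arm

A 7-joint arm with a two-finger parallel gripper is mounted at the origin on the work surface. World frame = base frame: x ahead of the robot, y to its left, z up, the work surface at z = 0. Lengths are in mm, angles in rad, forces in N, time in s.
With the tool pointing down it reaches from about 400 to 875 mm from the base axis. Payload 6.5 kg.
Tool frame: the origin (TCP) lies at the very end of the fingers, on their centre line; the grasp point (between the pads) lies 19 mm behind it (bot.grip_point_offset is the distance from the TCP to the grasp point, in mm); z points along the fingers, y is the line along which they close (so a half turn about z gives the same grasp; the last joint's range is limited). The gripper opens to 88 mm and grips with 3 to 60 N. Pads are 18 mm wide; open, the fingers measure 123 mm over their backs; the gripper's body (75 mm by 187 mm) begins 45 mm behind the grasp point.
Start: joints at [-1.188, 0.536, -0.004, 1.538, 0.003, 1.067, -0.071], TCP at [282.019, 585.624, 238.716] pointing down, gripper open.
Joint ranges: [-2.7, 2.7], [-0.37, 2.16], [-1.27, 1.26], [0.24, 2.4], [-1.31, 4.45], [0.19, 1.91], [-2.76, 2.76]. Speed limits (rad/s): [2.39, 2.39, 3.14, 3.14, 3.14, 3.14, 3.14].

### API

Orientations are given as a 3x3 rotation matrix whose columns are the frame's x, y, z axes.
In Python, from rig import bot, eoat, status, cams gives the robot as it stands. The module is installed in compiled form; this text tells all that it offers. Calls block until the motion is done:
- bot.movep(position, orientation): joint-space move of the TCP to a pose.
- bot.movel(position, rate=150, attitude=None): straight line of the TCP; attitude=None keeps the orientation; rate is the mean speed in mm/s.
- bot.set_joints(angles): joint-space move.
- eoat.command_gripper(opening, effort=None): finger opening in mm; effort is the grip in N (None keeps the last); returns when the fingers have stopped.
- bot.dwell(seconds).
- bot.inverse_kinematics(position, orientation): joint angles nearest the present ones, or None.
- status.state(): the state.
- cams.snapshot(name): name is "side" or "top" or "wrist"; returns a dict with "image" (480x640x3 uint8, red, green, blue), "fx", "fy", "cx", "cy" (pixels), "k1" (the pictures are not rectified: a ray, as slopes to the right and down, at radius r is drawn at 1 + k1 r^2 times it, then the intrinsics apply), "extrinsics" (4x4, takes a point from camera to world coordinates). Camera axes: x right, y down, z forward; pixel columns grow to the right and rows downward; lengths in mm; the calibration is good to about 2 mm. A picture is of the moment at which its call begins. There is no depth.
A pose or a line that the arm cannot do raises bot.IKError and nothing moves.
- bot.close_job(): hands the job in; it is judged then, once.
The state is a dict: "t": time; "q": joint angles; "qvel": joint speeds; "effort": joint torques, N m; "tcp_pos": TCP position; "ee_rot": TCP orientation; "contact_force": force on the tool from outside, world axes, zero at the start; "torque": the same for the moment, N m; "gripper_width": finger opening in mm; "grip_force": force on a finger pad.
Only numpy, scipy, OpenCV 4.12 (cv2) and the standard library are available. Lean on these libraries where they do the work, as an engineer would, in place of code of your own. Each camera call takes 0.05 s, during which the arm holds its last target. There are 200 camera calls.

## Working session

There is one attempt and no reset: what is moved stays moved. The work goes in short steps, each a Python script; the robot and the scene stay as the last script left them, time stands still between calls to the robot, and variables do not carry over. Pictures are saved under pics/ and viewed, at most 10 in all, crops included, and the job is handed in when it is done.

```bash
mkdir -p pics
python3 - <<'E'
from rig import bot,eoat,status,cams
import cv2,numpy as np,pickle
for n in("top","side"):
    s=cams.snapshot(n);cv2.imwrite(f"pics/{n}0.png",s["image"][:,:,::-1]);pickle.dump(s,open(f"pics/{n}0.pkl","wb"))
    print(n,{k:s[k] for k in("fx","fy","cx","cy","k1")},s["extrinsics"].round(3).tolist())
s=status.state();print(s["t"],s["ee_rot"])
E
```

```text
top {'fx': 597.9785347972039, 'fy': 597.9785347972039, 'cx': 313.72015431257495, 'cy': 248.34384317103374, 'k1': 0.04126328599748334} [[-0.013, -0.97, 0.242, 379.337], [-1.0, 0.012, -0.003, 40.059], [0.0, -0.242, -0.97, 984.25], [0.0, 0.0, 0.0, 1.0]]
side {'fx': 454.13964906229614, 'fy': 454.13964906229614, 'cx': 315.85391174585305, 'cy': 236.3312250039209, 'k1': -0.07365402677533203} [[-0.997, -0.03, 0.067, 538.682], [-0.072, 0.573, -0.817, 590.151], [-0.014, -0.819, -0.573, 486.659], [0.0, 0.0, 0.0, 1.0]]
0.1 [[-9.01002459e-01  4.33813626e-01 -5.52788658e-04]
 [ 4.33813965e-01  9.01001379e-01 -1.39941794e-03]
 [-1.09023228e-04 -1.50068645e-03 -9.99998868e-01]]
```

View pics/top0.png

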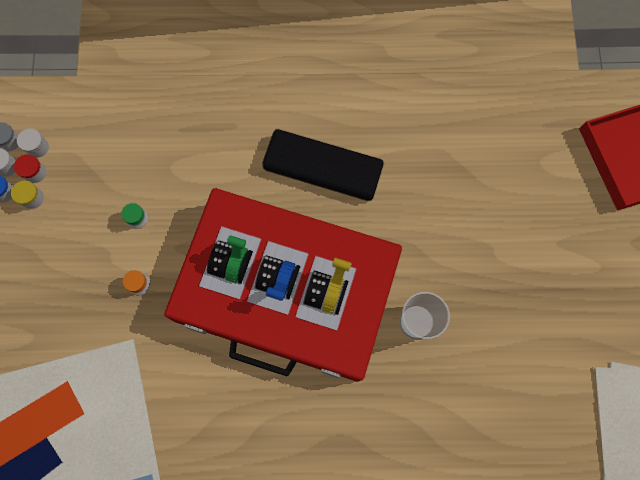

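View pics/side0.png

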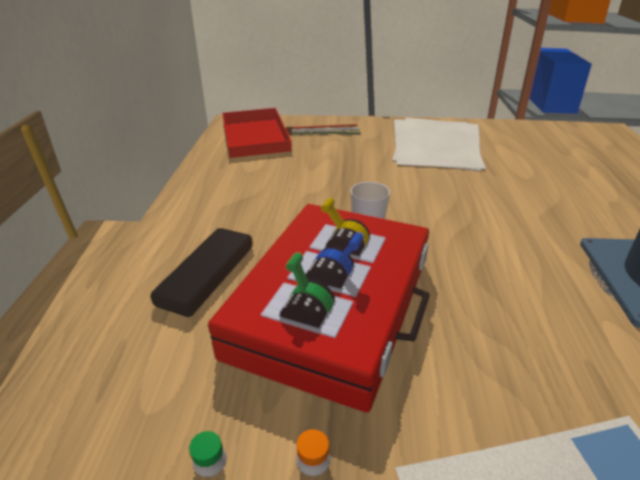

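The top view shows the lid corners near (213,189), (401,247), (362,380) and (166,317). The bars are at green (236,242), blue (278,295) and yellow (341,265). From +y to -y the order is green, blue, yellow; green and yellow lean back, blue leans to the front. The side view agrees, with bars at green (295,260), blue (352,287) and yellow (328,204).

```bash
cat > h.py <<'E'
import numpy as np,cv2,pickle
from scipy.optimize import least_squares
def proj(s,P):
    T=np.linalg.inv(s["extrinsics"]);p=np.atleast_2d(P)@T[:3,:3].T+T[:3,3]
    r=p[:,:2]/p[:,2:];r=r*(1+s["k1"]*(r**2).sum(1,keepdims=True))
    return r*[s["fx"],s["fy"]]+[s["cx"],s["cy"]]
def toW(c,P):
    a=c[2];R=np.array([[np.cos(a),-np.sin(a),0],[np.sin(a),np.cos(a),0],[0,0,1]])
    return np.atleast_2d(P)@R.T+[c[0],c[1],0]
def bar(th,y,r=66): return [r*np.sin(th),y,75+r*np.cos(th)]
Y=dict(green=78,blue=0,yellow=-78)
E
python3 - <<'E'
from h import *
t=pickle.load(open("pics/top0.pkl","rb"));s=pickle.load(open("pics/side0.pkl","rb"))
L=np.array([[110,160,75],[110,-160,75],[-110,-160,75],[-110,160,75.]])
px=np.array([[213,189],[401,247],[362,380],[166,317]])
f=lambda c:(proj(t,toW(c,L))-px).ravel()
r=least_squares(f,[500,100,-.3]);c=r.x;print(c,r.fun.round(1))
np.save("case.npy",c)
print("side corners pred",proj(s,toW(c,L)).round(0).tolist())
for n,a,b in(("green",(236,242),(295,260)),("blue",(278,295),(352,287)),("yellow",(341,265),(328,204))):
    for cam,q in((t,a),(s,b)):
        g=least_squares(lambda v:(proj(cam,toW(c,bar(v[0],Y[n])))-q).ravel(),[0.]);print(n,np.degrees(g.x),g.fun.round(1))
    for th in(-45,15):print(toW(c,bar(np.radians(th),Y[n])).round(0))
for cam,n,(x,y) in((t,"t",(190,215)),(s,"s",(250,190))):
    cv2.imwrite(f"pics/{n}c.png",cv2.resize(cam["image"][y:y+130,x:x+180,::-1],None,fx=4,fy=4,interpolation=2))
E
```

```text
[ 5.54782177e+02  8.18868964e+01 -3.19896841e-01] [-1.2 -2.1  2.9 -1.7  2.2  2.5 -3.9  0.4]
side corners pred [[207.0, 322.0], [308.0, 201.0], [432.0, 226.0], [377.0, 376.0]]
green [19.76884808] [1.1 0.5]
green [20.62982983] [0.2 2. ]
[[535. 171. 122.]]
[[596. 151. 139.]]
blue [-29.69261692] [-2.  -0.5]
blue [-149.44593711] [ 3.  16.1]
[[510.  97. 122.]]
[[571.  77. 139.]]
yellow [34.96689409] [1.  0.3]
yellow [36.28830396] [0.5 1.1]
[[486.  23. 122.]]
[[546.   2. 139.]]
```

View pics/tc.png

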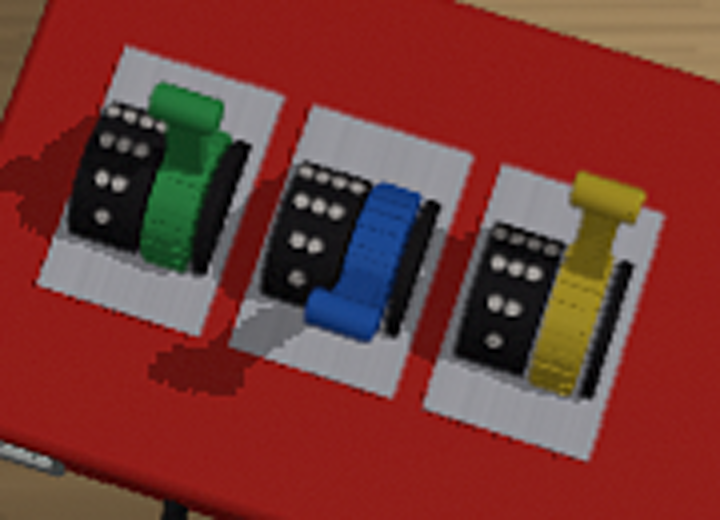

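View pics/sc.png

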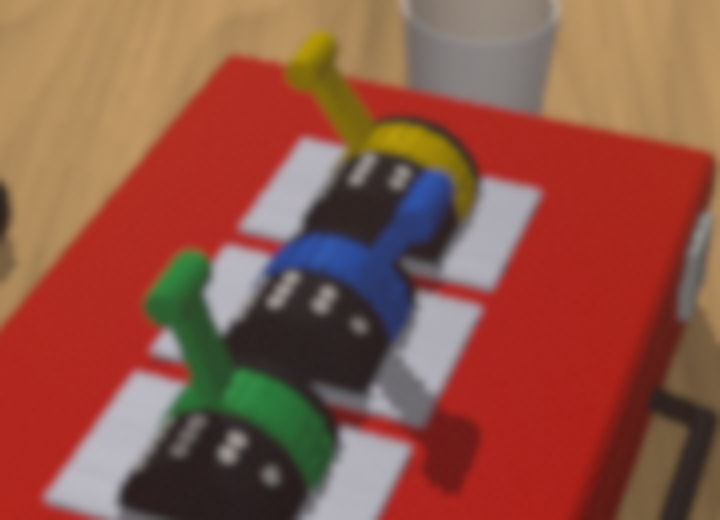

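The top crop puts the bars at green (236.7,242), blue (275.5,293.5) and yellow (342.2,264). The side crop puts blue at (357.5,240.7), green at (295,261.8) and yellow at (328,205.5). I'd picked blue's shadow in the side view earlier. Next is a joint fit, then I hover over blue.

Run:
```python
from h import *
from rig import bot,eoat,status,cams
t=pickle.load(open("pics/top0.pkl","rb"));s=pickle.load(open("pics/side0.pkl","rb"))
L=np.array([[110,160,75],[110,-160,75],[-110,-160,75],[-110,160,75.]])
px=np.array([[213,189],[401,247],[362,380],[166,317]])
B={"green":[(236.7,242),(295,261.8)],"blue":[(275.5,293.5),(357.5,240.7)],"yellow":[(342.2,264),(328,205.5)]}
def f(v):
    o=[.3*(proj(t,toW(v,L))-px).ravel()]
    for i,n in enumerate(Y):
        for cam,q in zip((t,s),B[n]): o.append((proj(cam,toW(v,bar(v[3+i],Y[n])))-q).ravel())
    return np.concatenate(o)
r=least_squares(f,[555,82,-.3,.35,-.5,.6],x_scale=[10,10,.1,.1,.1,.1]);v=r.x
print(v[:3],np.degrees(v[2:]),r.fun.round(1));np.save("case.npy",v)
c,sn=np.cos(v[2]),np.sin(v[2])
# tool y along case y, z down
for sg in(1,-1):
    y=sg*np.array([-sn,c,0]);z=np.array([0,0,-1]);R=np.c_[np.cross(y,z),y,z]
    p=toW(v,bar(v[4],0))[0];q=bot.inverse_kinematics(p+[0,0,60],R);print(sg,p,None if q is None else np.round(q,2))
    if q is not None and (sg==1 or abs(q[6])<abs(best[0][6])): best=(q,R)
    if sg==1 and q is None: best=([9]*7,R)
q,R=best;np.save("R.npy",R)
bot.movep(p+[0,0,60],R)
st=status.state();print(st["t"],st["tcp_pos"])
w=cams.snapshot("wrist");cv2.imwrite("pics/w0.png",w["image"][:,:,::-1]);pickle.dump(w,open("pics/w0.pkl","wb"))
for i,n in enumerate(Y):print(n,proj(w,toW(v,bar(v[3+i],Y[n]))).round(0))
```

```text
[ 5.55259085e+02  8.23427419e+01 -3.22215653e-01] [-18.46159699  19.96776476 -29.60209985  37.11353396] [-0.4 -0.8  0.8 -0.5  0.5  0.7 -1.3 -0.1  0.3 -0.   0.1  0.3  0.2  0.6
 -0.5 -0.  -0.1  0.1 -0.1 -0. ]
1 [524.33465813  92.66686777 132.38547054] [-0.42  0.4   0.21  1.9  -0.11  0.85  1.09]
-1 [524.33465813  92.66686777 132.38547054] [-0.83  0.49  0.75  1.92 -0.42  0.89 -1.76]
2.0833 [524.38120962  93.91742091 192.43580368]
green [[447. 352.]]
blue [[316. 262.]]
yellow [[192. 368.]]
```

View pics/w0.png

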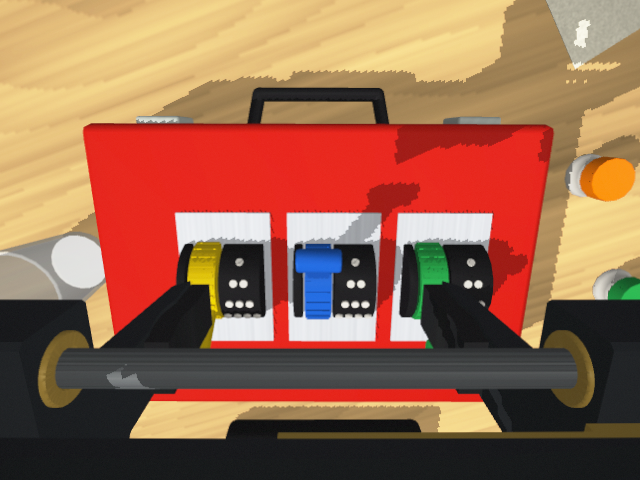

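The wrist view shows the blue bar at (318,260), against a prediction of (316,262), so the fit is good. I'll pinch the bar by its ends along y and carry it round the arc.

```bash
cat >> h.py <<'E'
from rig import bot,eoat,status,cams
def turn(n,a0,a1,final=True):
    v=np.load("case.npy");R=np.load("R.npy")
    pos=lambda a,h=0:toW(v,bar(a,Y[n]))[0]+[0,0,h-bot.grip_point_offset]
    eoat.command_gripper(42,8)
    bot.movep(pos(a0,70),R); bot.movel(pos(a0),150)
    eoat.command_gripper(20,8); s=status.state();print("grip",s["gripper_width"],s["grip_force"],s["contact_force"].round(1) if hasattr(s["contact_force"],"round") else s["contact_force"])
    if abs(s["gripper_width"]-26)<4:
        for a in np.linspace(a0,a1,8)[1:]: bot.movel(pos(a),70)
        bot.dwell(.2)
    s=status.state();print("end",s["gripper_width"],np.round(s["contact_force"],1),np.array(s["tcp_pos"])-pos(a1))
    eoat.command_gripper(42); bot.movel(pos(a1,75),150)
    print("t",status.state()["t"])
def look(name):
    for c in("top","side"):
        s=cams.snapshot(c);pickle.dump(s,open(f"pics/{name}{c}.pkl","wb"));cv2.imwrite(f"pics/{name}{c}.png",s["image"][:,:,::-1])
E
python3 - <<'E'
from h import *
v=np.load("case.npy")
turn("blue",v[4],np.radians(15))
w=cams.snapshot("wrist");cv2.imwrite("pics/w1.png",w["image"][:,:,::-1])
print(proj(w,toW(v,bar(np.radians(15),0))))
E
```

```text
grip 26.184702599863716 7.999892262741923 [1.5 5.3 0. ]
end 26.074335051634588 [ 3.2  6.3 -0.2] [1.53789513 1.94066144 0.85209281]
t 7.2833
[[318.80752915 264.43240798]]
```

View pics/w1.png

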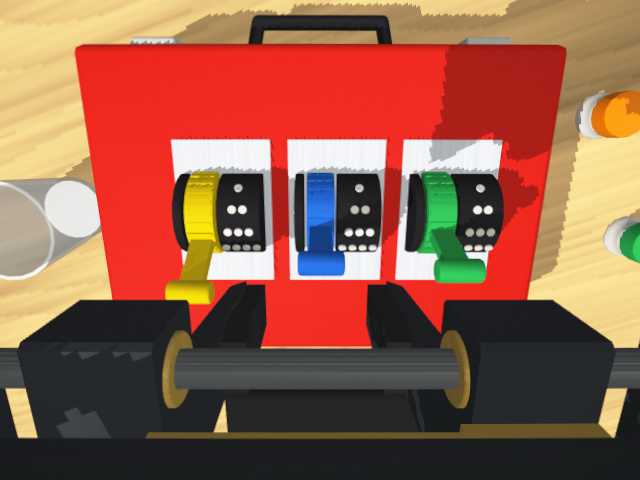

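Blue's bar is at (321,263), against a target of (319,264), so it's on 3. Green next.

Run:
```python
from h import *
v=np.load("case.npy")
turn("green",v[3],np.radians(-45))
p=np.array(status.state()["tcp_pos"]);R=np.load("R.npy")
w=cams.snapshot("wrist");cv2.imwrite("pics/w2.png",w["image"][:,:,::-1])
bot.movep([330,480,330],R);look("end");print(status.state()["t"])
a=[np.radians(-45),np.radians(15),v[5]];o=[]
for c,(x,y) in(("top",(190,215)),("side",(250,190))):
    s=pickle.load(open(f"pics/end{c}.pkl","rb"));print(c,[proj(s,toW(v,bar(b,Y[n])))[0].round(1).tolist() for b,n in zip(a,Y)])
    o.append(cv2.resize(s["image"][y:y+130,x:x+180,::-1],None,fx=4,fy=4,interpolation=2)[:, :720])
cv2.imwrite("pics/endc.png",cv2.resize(np.vstack(o),None,fx=.57,fy=.57,interpolation=3))
```

```text
grip 25.506786739459827 8.000049947295338 [2.4 5.7 1.9]
end 25.538776484830407 [ 4.6  7.  -4.2] [1.96485582 1.85656283 0.64350525]
t 12.3417
13.975
top [[222.4, 288.3], [286.3, 261.0], [342.1, 264.1]]
side [[347.4, 285.0], [322.6, 229.1], [327.9, 205.5]]
```

View pics/endc.png

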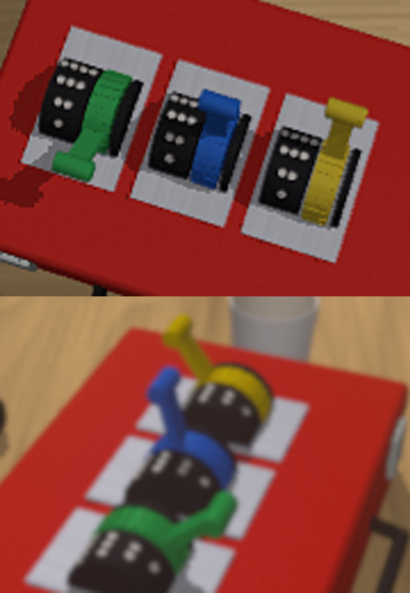

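Run:
```python
from h import *
v=np.load("case.npy");S=[pickle.load(open(f"pics/end{c}.pkl","rb")) for c in("top","side")]
for n,Q in(("green",[(222.9,286.5),(344.7,285.4)]),("blue",[(286,259.7),(321.5,228.4)]),("yellow",[(341.8,263.7),(328.5,205)])):
    g=least_squares(lambda a:np.concatenate([(proj(s,toW(v,bar(a[0],Y[n])))-q).ravel() for s,q in zip(S,Q)]),[0.]);print(n,np.degrees(g.x),g.fun.round(1))
```

```text
green [-42.86985993] [-0.3  0.5  1.4 -1.8]
blue [16.47992729] [ 0.7  0.3 -0.   0.8]
yellow [36.59656294] [ 0.2  0.6 -0.3  0.3]
```

Green reads -42.9° (target -45), blue +16.5° (target +15), and yellow hasn't moved. Both are within about 2° on numbers spaced 30° apart, so I'm handing in.

```bash
python3 -c "
from rig import bot
print(bot.close_job())"
```

```text
the job is handed in; nothing more can be done
None
```

I handed the job in with the blue wheel rolled to 3 first, then the green wheel to 1, both within about 2° by the cameras; the yellow wheel was not touched, and the arm was clear after about 14 s.

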